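# Straightedge check of a plating cell's contact rod

### The job

Use the straightedge to set the copper rod of the plating cell level with the white caps on the cell's end walls: lay it lengthwise over the cell, centred across both caps and the rod, let go of it, and feel it rock by pressing firmly but gently for a moment on its left end (the robot's left), then on its right end. Then press on its middle until the rod is down and it lies flat on both caps, and press the left end and then the right end once more to make sure that it no longer rocks. Move the rod only through the straightedge, never with the fingers, never lean hard on it (well under 30 N), leave the straightedge lying there, and leave everything else alone.

Things in the scene. Friction and masses are not known exactly. Their poses are not given: they have to be found in the camera images.
- cell: grey plastic plating cell, an empty open box fixed to the counter: 220 mm long (its y axis, roughly the robot's y), 90 mm wide (x), 55 mm high. Origin: centre of its underside, z up; its left end is +y. A flat white cap, 94 x 16 mm, tops each end wall, centred 105 mm from the middle along y; the straightedge goes across them. Both caps are equally high, 56 to 66 mm above the counter; how high differs and is not measured
- rod (a joint): round copper rod, 10 mm thick, 120 mm long, lying across the middle of the cell (along its x) on two stems in slots of the long walls. It slides straight down, stiffly: about 7 N moves it and it stays where left. Value: how far it is pushed down, m; at 0 its top is 71 mm above the counter. It starts within 1 mm of that, 4 to 15 mm above the caps, and can be pushed too deep (down to 0.022)
- rod_top (a point): the top of the copper rod, at its middle
- straightedge: loose aluminium bar, rigid, 300 mm long (its y), 25 mm wide (x), 20 mm high (z), 0.28 to 0.45 kg, black end caps; either way round will do. Origin: centre of its underside. Starts on the counter between robot and cell. On the proud rod it tips and rests on one cap; with the rod level it lies on both. To press an end, press its top over a cap
- end_a (a point): on the straightedge's underside, 140 mm from its middle along its +y
- end_b (a point): on the straightedge's underside, 140 mm from its middle along its -y
- beaker: clear glass beaker, 72 mm across, 85 mm tall; a bystander. Origin: centre of its underside
- reagent: white plastic bottle, 60 mm across, 130 mm tall; a bystander. Origin: centre of its underside
- amber: amber bottle, 56 mm across, 120 mm tall; a bystander. Origin: centre of its underside
- jar: white jar, 60 mm across, 60 mm tall; a bystander. Origin: centre of its underside
- panel: flat brass test panel, 70 x 100 x 4 mm; a bystander. Origin: centre of its underside
- spatula: steel spatula, 170 mm long, lying; a bystander. Origin: on its handle axis
- dish: white dish, 90 mm across, 22 mm tall; a bystander. Origin: centre of its underside

How it is judged:
By the outcome, as a careful person would: the job done as asked, in the order asked, and still so for the second after the job is handed in, with the robot touching nothing.
It also fails if it takes over 72 s, if anything falls off the work surface, if the arm or the gripper's body presses on something with over 40 N, if the wrist force passes 120 N, or if a joint passes its speed limit or range.

### The arm

A 6-joint arm with a two-finger parallel gripper is mounted at the origin on the work surface. World frame = base frame: x ahead of the robot, y to its left, z up, the work surface at z = 0. Lengths are in mm, angles in degrees, forces in N, time in s.
With the tool pointing down it reaches from about 300 to 850 mm from the base axis. Payload 4.2 kg.
Tool frame: the origin (TCP) lies at the very end of the fingers, on their centre line; the grasp point (between the pads) lies env.grip_point_offset behind it (env.grip_point_offset is the distance from the TCP to the grasp point, in mm); z points along the fingers, y is the direction in which the jaws open and shut (so a half turn about z gives the same grasp; the last joint's range is limited). The gripper opens to 91 mm and grips with 3 to 60 N. Pads are 32 mm wide; open, the fingers measure 118 mm over their backs; the gripper's body (76 mm by 178 mm) begins 60 mm behind the grasp point.
Start: joints at [73.167, 18.312, 89.639, -0, 72.044, -1.146], TCP at [155.477, 553.597, 213.976] pointing down, gripper open.
Joint ranges: [-177.97, 177.97], [-48.28, 115.42], [12.27, 149.76], [-77.06, 257.06], [2.81, 150.46], [-146.56, 146.56]. Speed limits (degrees/s): [147.25, 147.25, 180, 180, 180, 180].

### API

Orientations are given as [roll, pitch, yaw] about the fixed x, y, z axes, in that order (R = Rz(yaw) Ry(pitch) Rx(roll)).
In Python, from workcell import env, grab_frame, camera_params gives the robot as it stands. The module is installed in compiled form; this text tells all that it offers.
- The arm moves only by the shell command python3 -m creep 'ROWS' [OPENING] [FORCE]. ROWS is a JSON object of lists of equal length, an entry for each row: "offset": the shift along the tool's x, y, z in m, a list of three; "rotation": the turn, a rotation vector about the tool's x, y, z in degrees, a list of three. A call has 1 to 5 rows; each row shifts and turns the commanded pose from where the row before left it, along the tool's axes as they then stand; what a row does not reach is not made up. A row lasts 1/8 s, in which the tool goes at most 62.5 mm and 10.7 degrees, less where a joint would pass 70% of its speed; a pose out of reach is approached as far as the arm can. A call is refused whole if a number of a shift passes 0.0625 or a number of a turn 10.7, either way. A call with a gripper value outside its range is refused whole. OPENING is the closure, from 0 (fully open) to 1 (shut), set as the call begins (- or left out, the last holds). The fingers move at their own pace and stop on an object; FORCE is the grip in N (left out, the last holds). Time passes only in rows, so rows that do not move let the fingers close. It gives the time, the measured TCP pose, the force and the opening at its end, in the units of the state.
- env.state(): the state, without advancing time (a new reading comes with each control period).
- grab_frame(name): name is "side" or "top" or "wrist"; returns the picture (384x512x3 uint8, red, green, blue); there is no depth.
- camera_params(name): a dict with "mtx" (3x3 intrinsics, pixels), "k1" (the pictures are not rectified: a ray, as slopes to the right and down, at radius r is drawn at 1 + k1 r^2 times it, then the intrinsics apply), "R" (3x3) and "t" (3): a world point X has camera coordinates R X + t. Camera axes: x right, y down, z forward; pixel columns grow to the right and rows downward; lengths in mm; the calibration is good to about 2 mm. A picture is of the moment at which its call begins: read the wrist's pose just before it. camera_params takes no time and is no camera call; for the wrist camera it gives the pose at the moment of the call.
- env.job_done(): hands the job in, once; it reports no verdict.
The state is a dict: "time_s": time; "qpos": joint angles; "qvel": joint speeds; "effort": joint torques, N m; "ee_pos": TCP position; "ee_rot": TCP orientation; "force": force on the tool from outside, world axes, zero at the start; "torque": the same for the moment, N m; "gripper_width": finger opening in mm.
Only numpy, scipy, OpenCV 4.12 (cv2) and the standard library are available. Lean on these libraries where they do the work, as an engineer would, in place of code of your own. Each camera call takes 0.05 s, during which the arm holds its last target.

## Working session

There is one attempt and no reset: what is moved stays moved. The work goes in short steps, Python scripts to look and compute and a shell command to move; the robot and the scene stay as the last step left them, time stands still between calls to the robot, and variables do not carry over. Pictures are saved under pics/ and viewed, and the job is handed in when it is done.

```bash
mkdir -p pics; ls
cat > h.py <<'E'
import numpy as np, cv2
from workcell import env, grab_frame, camera_params
def save(n,f): cv2.imwrite('pics/'+f, cv2.cvtColor(f_ if False else n, cv2.COLOR_RGB2BGR))
def ray(c,u,v):
    K=np.array(c['mtx']);R=np.array(c['R']);t=np.array(c['t']).ravel();k=c['k1']
    D=np.array([k,0,0,0,0.])
    p=cv2.undistortPoints(np.array([[[u,v]]],float),K,D)[0,0]
    d=R.T@np.array([p[0],p[1],1]); return -R.T@t, d/np.linalg.norm(d)
def onz(c,u,v,z):
    o,d=ray(c,u,v); return o+d*(z-o[2])/d[2]
def proj(c,X):
    K=np.array(c['mtx']);R=np.array(c['R']);t=np.array(c['t']).ravel()
    p,_=cv2.projectPoints(np.array([X],float).reshape(-1,1,3),cv2.Rodrigues(R)[0],t,K,np.array([c['k1'],0,0,0,0.]))
    return p[:,0]
E
python3 - <<'E'
from h import *
print(env.state(), env.grip_point_offset)
for n in ['side','top','wrist']:
    c=camera_params(n); im=grab_frame(n); save(im,n+'0.png'); 
    R=np.array(c['R']);print(n,(-R.T@np.array(c['t']).ravel()).round(),R[2].round(2),c['k1'],np.array(c['mtx'])[0,0])
E
```

```text
pics
{'time_s': 0.0, 'qpos': array([ 7.31652673e+01,  1.83526394e+01,  8.97055368e+01, -5.20685665e-04,
        7.20424782e+01, -1.14463688e+00]), 'qvel': array([ 0.00205826,  0.0656815 , -0.05773376, -0.06619361,  0.00114279,
        0.12474165]), 'effort': array([-3.01887496e-05, -4.12465811e+01, -2.31966323e+01,  7.25727179e-02,
        4.59800370e-02, -1.54517111e-04]), 'ee_pos': array([155.34739035, 553.108637  , 213.11614982]), 'ee_rot': array([-1.79899356e+02, -1.51576764e-03,  1.64310064e+02]), 'force': array([-0.19852079, -0.13026019,  0.47715519]), 'torque': array([ 0.05041403, -0.01753515, -0.03922683]), 'gripper_width': 90.51077937379922} 18.8
side [ 554. -858.  881.] [ 0.05  0.72 -0.69] -0.10714290223628543 426.4397418411292
top [ 493.   20. 1074.] [ 0.13 -0.02 -0.99] -0.06958654009807345 418.7567832868655
wrist [ 84. 574. 384.] [ 0.26 -0.07 -0.96] -0.019416615492974455 310.9784463369222
```

View pics/top0.png

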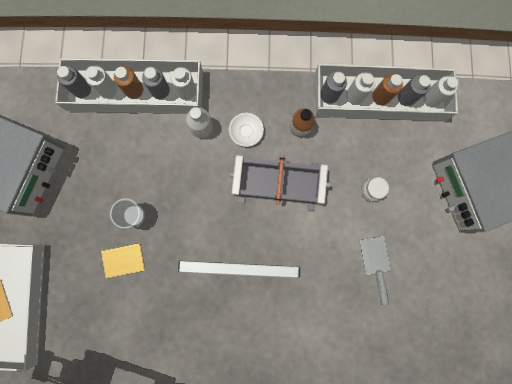

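View pics/side0.png

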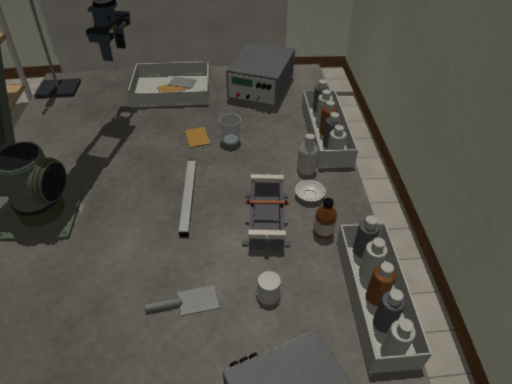

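View pics/wrist0.png

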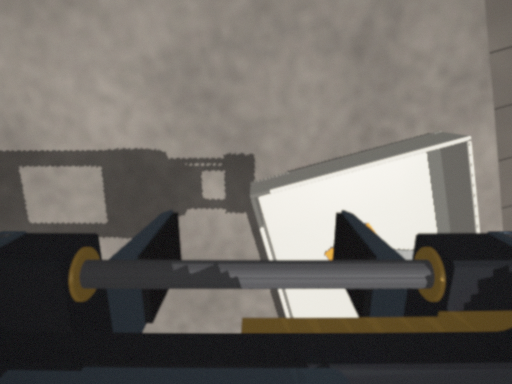

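The top view shows the straightedge at about (180,267)–(299,272), the cell caps at (237,175) and (323,184), and the rod at (281,180). In the side view the bar is at (188,197) and the caps at (267,178) and (267,233). Next I'll measure these.

Run:
```python
from h import *
c=camera_params('top');im=cv2.cvtColor(cv2.imread('pics/top0.png'),cv2.COLOR_BGR2RGB)
def comps(mask,roi,mn=40):
    m=np.zeros_like(mask);x0,y0,x1,y1=roi;m[y0:y1,x0:x1]=mask[y0:y1,x0:x1]
    cs,_=cv2.findContours(m,cv2.RETR_EXTERNAL,cv2.CHAIN_APPROX_NONE)
    return [k for k in cs if cv2.contourArea(k)>mn]
hsv=cv2.cvtColor(im,cv2.COLOR_RGB2HSV)
w=((hsv[...,2]>185)&(hsv[...,1]<50)).astype(np.uint8)
def rep(cs,z):
    for k in cs:
        P=np.array([onz(c,u,v,z)[:2] for u,v in k[:,0]],np.float32)
        r=cv2.minAreaRect(P); print(cv2.boundingRect(k),np.round(r[0],1),np.round(r[1],1),round(r[2],1))
print('bar');rep(comps(w,(165,250,315,290)),20)
print('caps');rep(comps(w,(225,145,340,215)),61)
cu=((hsv[...,0]<14)&(hsv[...,1]>110)&(hsv[...,2]>80)).astype(np.uint8)
print('rod');rep(comps(cu,(260,140,300,215)),71)
b=cv2.resize(im[240:300,160:320],None,fx=5,fy=5,interpolation=cv2.INTER_CUBIC);save(b,'barz.png')
b=cv2.resize(im[140:220,220:350],None,fx=6,fy=6,interpolation=cv2.INTER_CUBIC);save(b,'cellz.png')
```

```text
bar
(179, 261, 119, 16) [421.7  40.3] [293.1  25.1] 88.4
caps
(318, 165, 10, 38) [ 634.6 -161.9] [17.4 93.6] 84.9
(232, 155, 11, 39) [652.8  49.1] [17.4 94.8] 85.4
rod
(276, 159, 8, 40) [643.2 -55.8] [10.2 96.4] 85.4
```

View pics/barz.png

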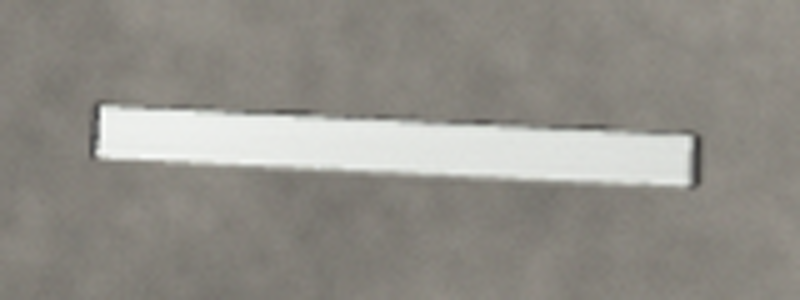

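View pics/cellz.png

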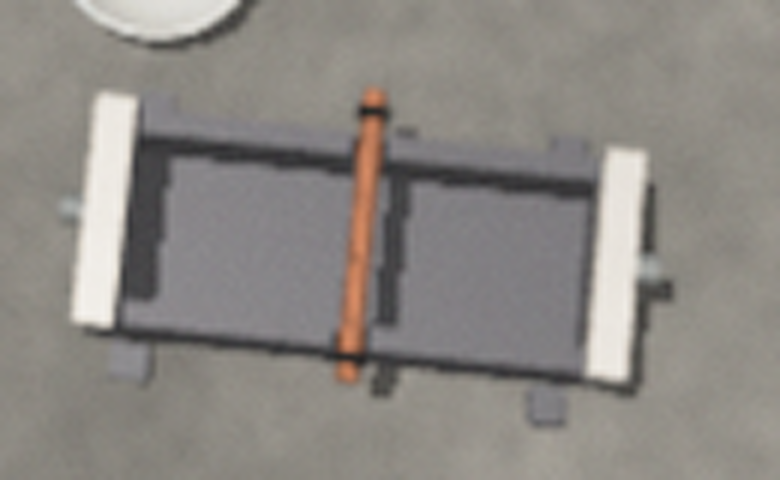

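```bash
cat > plan.py <<'E'
import sys
from h import *
from scipy.spatial.transform import Rotation as Ro
def plan(target,yaw,n):
    """print n rows (tool axes: mm, deg) toward tool-down pose"""
    s=env.state();p=np.array(s['ee_pos']);R=Ro.from_euler('xyz',s['ee_rot'],degrees=True)
    Rt=Ro.from_euler('xyz',[180,0,yaw],degrees=True)
    rv=(R.inv()*Rt).as_rotvec(degrees=True)/n; d=(np.array(target)-p)/n
    print('from',p.round(1),np.array(s['ee_rot']).round(2),'t',s['time_s'])
    for i in range(n):
        print('off',(R.inv().apply(d)/1000).round(4).tolist(),'rot',rv.round(2).tolist()); R=R*Ro.from_rotvec(rv,degrees=True)
if __name__=='__main__':
    a=list(map(float,sys.argv[1:])); plan(a[:3],a[3],int(a[4]))
E
python3 plan.py 421.7 40.3 200 88.4 12
```

```text
from [155.4 553.2 213.3] [-179.93   -0.    164.31] t 0.15
off [-0.0329, -0.0351, 0.0012] rot [-0.01, 0.0, 6.33]
off [-0.0366, -0.0313, 0.0011] rot [-0.01, 0.0, 6.33]
off [-0.0398, -0.0271, 0.0011] rot [-0.01, 0.0, 6.33]
off [-0.0426, -0.0225, 0.0011] rot [-0.01, 0.0, 6.33]
off [-0.0448, -0.0177, 0.0011] rot [-0.01, 0.0, 6.33]
off [-0.0465, -0.0127, 0.0011] rot [-0.01, 0.0, 6.33]
off [-0.0476, -0.0075, 0.0011] rot [-0.01, 0.0, 6.33]
off [-0.0481, -0.0022, 0.0011] rot [-0.01, 0.0, 6.33]
off [-0.0481, 0.0031, 0.0011] rot [-0.01, 0.0, 6.33]
off [-0.0474, 0.0084, 0.0011] rot [-0.01, 0.0, 6.33]
off [-0.0462, 0.0136, 0.0011] rot [-0.01, 0.0, 6.33]
off [-0.0444, 0.0186, 0.0011] rot [-0.01, 0.0, 6.33]
```

```bash
python3 -m creep '{"offset":[[-0.033,-0.035,0.001],[-0.037,-0.031,0.001],[-0.040,-0.027,0.001],[-0.043,-0.022,0.001],[-0.045,-0.018,0.001]],"rotation":[[0,0,6.3],[0,0,6.3],[0,0,6.3],[0,0,6.3],[0,0,6.3]]}'
python3 -m creep '{"offset":[[-0.046,-0.013,0.001],[-0.048,-0.007,0.001],[-0.048,-0.002,0.001],[-0.048,0.003,0.001],[-0.047,0.008,0.001]],"rotation":[[0,0,6.3],[0,0,6.3],[0,0,6.3],[0,0,6.3],[0,0,6.3]]}'
python3 -m creep '{"offset":[[-0.046,0.013,0.001],[-0.044,0.018,0.001],[0,0,0]],"rotation":[[0,0,6.3],[0,0,6.3],[0,0,0]]}'
python3 - <<'E'
from h import *
s=env.state();print(s['ee_pos'],s['ee_rot'],s['force'],s['time_s'])
np.save('wc1.npy',np.array([0]));import pickle
c=camera_params('wrist');im=grab_frame('wrist');pickle.dump(c,open('wc1.pkl','wb'));save(im,'wrist1.png')
E
```

```text
time_s: 0.78
ee_pos: [268.5, 338.6, 208.8]
ee_rot: [-180.0, 0.0, 132.6]
force: [0.8, 0.8, 0.4]
gripper_width: 91.5
time_s: 1.4
ee_pos: [379.6, 125.7, 203.9]
ee_rot: [180.0, -0.0, 101.1]
force: [-0.6, 0.2, 0.4]
gripper_width: 91.2
time_s: 1.78
ee_pos: [423.6, 40.1, 201.6]
ee_rot: [-180.0, 0.0, 88.4]
force: [-0.1, 0.7, 0.8]
gripper_width: 91.2
[423.64538973  40.14397355 201.64600166] [-1.79988779e+02  2.48810644e-02  8.84346307e+01] [-0.13269068  0.74747317  0.83558861] 1.775
```

View pics/wrist1.png

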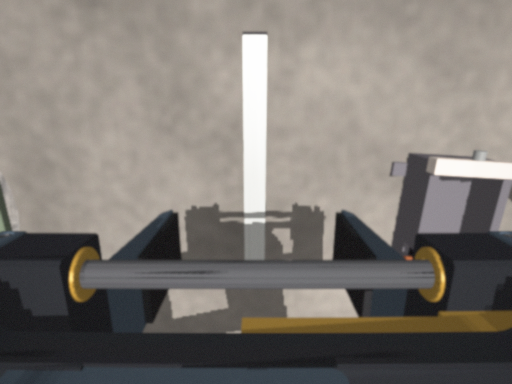

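The wrist view shows the bar at columns 243–267, with its left end at (255,33), centred between the fingers.

Run:
```python
from h import *
import pickle
c=pickle.load(open('wc1.pkl','rb'));im=cv2.cvtColor(cv2.imread('pics/wrist1.png'),cv2.COLOR_BGR2RGB)
for v in (60,100,140,180,205):
    r=im[v,200:310].astype(int).min(axis=1); x=np.where(r>190)[0]+200
    a,b=x.min()-.5+.5,x.max()+.5
    A=onz(c,a,v,20);B=onz(c,b,v,20);print(v,a,b,((A+B)/2).round(1),np.linalg.norm(A-B).round(1))
col=im[25:50,255].astype(int).min(axis=1);print(col)
for v in (32,34,35): print(onz(c,255,v,20).round(1))
print(c['k1'])
```

```text
60 242.0 267.5 [426.2 162.5  20. ] 26.9
100 243.0 266.5 [425.1 121.9  20. ] 25.6
140 243.0 266.5 [423.9  78.6  20. ] 26.4
180 244.0 265.5 [422.6  32.4  20. ] 25.0
205 244.0 264.5 [421.2   1.9  20. ] 24.4
[144 146 145 144 144 137 121 102 125 199 247 253 254 254 254 254 254 254
 254 254 254 254 254 254 254]
[427.2 189.6  20. ]
[427.2 187.7  20. ]
[427.2 186.7  20. ]
-0.019416615492974455
```

```bash
python3 -m creep '{"offset":[[0,-0.001,0.055],[0,0,0.055],[0,0,0.055],[0,0,0.02],[0,0,0.0115]],"rotation":[[0,0,0],[0,0,0],[0,0,0],[0,0,0],[0,0,0]]}'
python3 -m creep '{"offset":[[0,0,0],[0,0,0],[0,0,0],[0,0,0],[0,0,0]],"rotation":[[0,0,0],[0,0,0],[0,0,0],[0,0,0],[0,0,0]]}' 1 20
```

```text
time_s: 2.45
ee_pos: [420.7, 43.5, 4.4]
ee_rot: [-179.9, -0.0, 88.8]
force: [0.5, -0.7, 0.8]
gripper_width: 90.9
time_s: 3.08
ee_pos: [421.9, 42.4, 5.7]
ee_rot: [180.0, -0.0, 88.7]
force: [-0.1, -0.1, -0.1]
gripper_width: 43.8
```

```bash
python3 -m creep '{"offset":[[-0.002,0,0],[0,0,0],[0,0,0],[0,0,0],[0,0,0]],"rotation":[[0,0,0],[0,0,0],[0,0,0],[0,0,0],[0,0,0]]}' 1 20
python3 -m creep '{"offset":[[0,0,0],[0,0,0],[0,0,0]],"rotation":[[0,0,0],[0,0,0],[0,0,0]]}' 1 20
```

```text
time_s: 3.7
ee_pos: [421.3, 40.3, 5.4]
ee_rot: [-180.0, 0.0, 88.7]
force: [-0.7, -1.8, 2.0]
gripper_width: 24.6
time_s: 4.08
ee_pos: [421.4, 40.3, 5.4]
ee_rot: [-180.0, 0.0, 88.7]
force: [-1.9, -3.0, 3.6]
gripper_width: 25.2
```

```bash
python3 -m creep '{"offset":[[0,0,-0.01],[0,0,-0.03],[0,0,-0.05],[0,0,-0.04],[0,0,0]],"rotation":[[0,0,0],[0,0,0],[0,0,0],[0,0,0],[0,0,0]]}' 1 35
python3 - <<'E'
from h import *
import pickle
s=env.state();print(s['ee_pos'],s['ee_rot'],s['force'],s['torque'],s['time_s'])
for n in('top','side'):save(grab_frame(n),n+'2.png')
c=camera_params('wrist');im=grab_frame('wrist');pickle.dump(c,open('wc2.pkl','wb'));save(im,'wrist2.png')
E
python3 plan.py 643.5 -56 130 85.1 5
```

```text
time_s: 4.7
ee_pos: [424.3, 40.9, 138.3]
ee_rot: [179.5, -0.1, 88.7]
force: [-0.0, -0.4, -5.2]
gripper_width: 24.6
[424.34296813  40.90200969 138.3338428 ] [ 1.79500567e+02 -7.44447852e-02  8.87322829e+01] [-0.02556712 -0.41982979 -5.18552547] [-0.07714609  0.01939805 -0.04480545] 4.7
from [420.4  40.5 134.1] [-179.84   -0.     88.73] t 4.85
off [-0.0183, 0.045, 0.0007] rot [-0.03, 0.0, 0.73]
off [-0.0177, 0.0453, 0.0007] rot [-0.03, 0.0, 0.73]
off [-0.0172, 0.0455, 0.0008] rot [-0.03, 0.0, 0.73]
off [-0.0166, 0.0457, 0.0008] rot [-0.03, 0.0, 0.73]
off [-0.016, 0.0459, 0.0008] rot [-0.03, 0.0, 0.73]
```

View pics/wrist2.png

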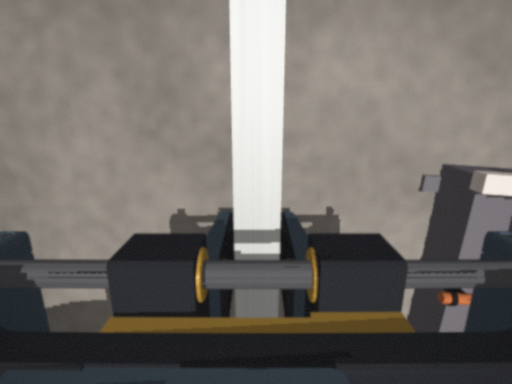

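View pics/side2.png

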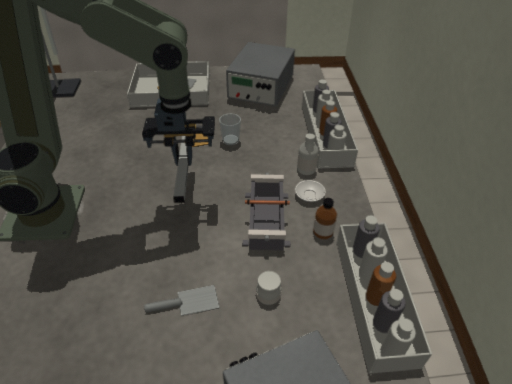

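View pics/top2.png

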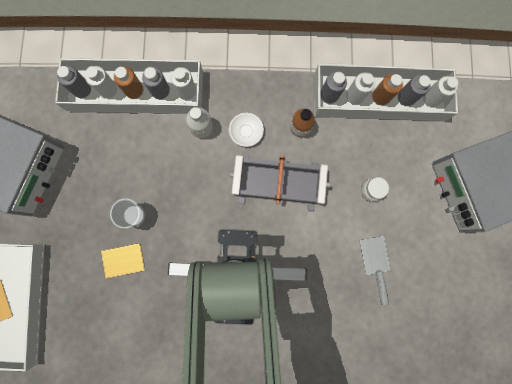

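The bar is held level enough at mid-length. The wrist view shows it running straight up from the pads at columns 230–285, and the side view shows it at (183,170). I'll carry it over the cell.

```bash
python3 -m creep '{"offset":[[-0.0183,0.045,0.0007],[-0.0177,0.0453,0.0007],[-0.0172,0.0455,0.0008],[-0.0166,0.0457,0.0008],[-0.016,0.0459,0.0008]],"rotation":[[0,0,0.73],[0,0,0.73],[0,0,0.73],[0,0,0.73],[0,0,0.73]]}'
python3 -m creep '{"offset":[[0,0,0],[0,0,0],[0,0,0]],"rotation":[[0,0,0],[0,0,0],[0,0,0]]}'
python3 - <<'E'
from h import *
import pickle
s=env.state();print(s['ee_pos'],s['ee_rot'],s['force'],s['torque'],s['time_s'])
for n in('top','side'):save(grab_frame(n),n+'3.png')
c=camera_params('wrist');im=grab_frame('wrist');pickle.dump(c,open('wc3.pkl','wb'));save(im,'wrist3.png')
E
```

```text
time_s: 5.48
ee_pos: [644.9, -56.7, 128.3]
ee_rot: [-179.7, -0.0, 85.0]
force: [-0.7, -0.3, -3.5]
gripper_width: 24.6
time_s: 5.85
ee_pos: [643.3, -55.6, 130.6]
ee_rot: [-179.8, -0.0, 85.1]
force: [-0.0, 0.1, -3.7]
gripper_width: 24.7
[643.27011031 -55.59263154 130.63933943] [-1.79844383e+02 -1.65130638e-02  8.50929770e+01] [-0.0293316   0.07672733 -3.69038127] [-0.0664621   0.0375518  -0.02650536] 5.85
```

View pics/wrist3.png

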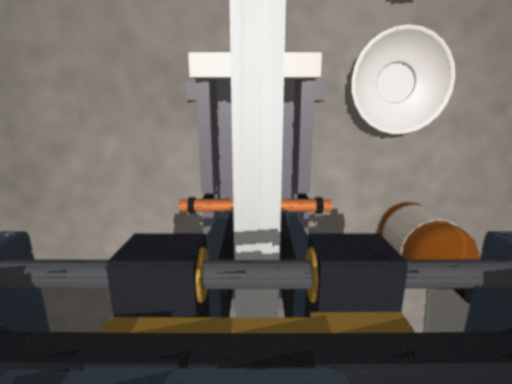

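View pics/top3.png

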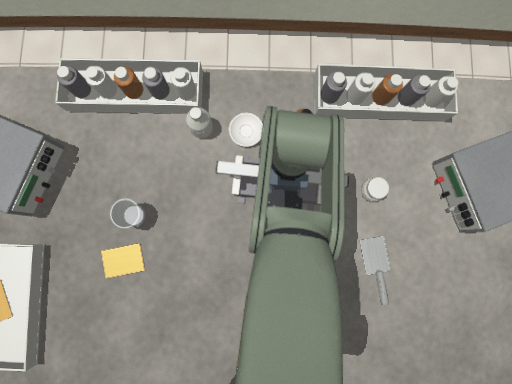

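View pics/side3.png

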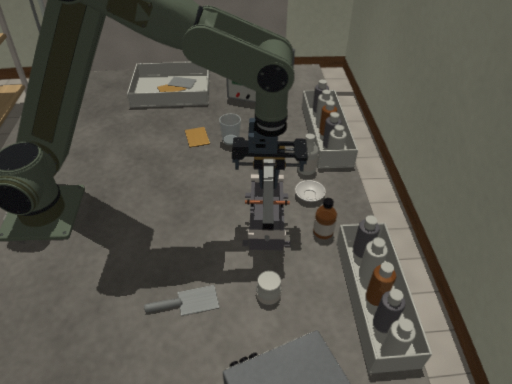

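The wrist view shows the left cap at columns 189–322, row 65, and the rod at columns 179–332, row 206. The bar runs down the middle at about columns 231–285. Next I'll compare them in world coordinates.

Run:
```python
from h import *
import pickle
c=pickle.load(open('wc3.pkl','rb'));im=cv2.cvtColor(cv2.imread('pics/wrist3.png'),cv2.COLOR_BGR2RGB)
g=im.astype(int)
hsv=cv2.cvtColor(im,cv2.COLOR_RGB2HSV)
# cap edges rows 56..72
for v in (58,64,70):
    x=np.where(g[v,170:345].min(axis=1)>165)[0]+170
    for z in (60,):
        A=onz(c,x.min(),v,z);B=onz(c,x.max()+1,v,z);print('cap',v,x.min(),x.max()+1,((A+B)/2).round(1),np.linalg.norm(A-B).round(1))
col=g[40:95,205].min(axis=1);print(col)
m=((hsv[...,0]<14)&(hsv[...,1]>150)&(hsv[...,2]>100)).astype(np.uint8);m[:190]=0;m[225:]=0;m[:,350:]=0
ys,xs=np.nonzero(m);a=xs.min();b=xs.max()+1
va=np.median(ys[xs<a+6]);vb=np.median(ys[xs>b-7]);A=onz(c,a,va+.5,66);B=onz(c,b,vb+.5,66);print('rod',a,b,va,vb,A.round(1),B.round(1),((A+B)/2).round(1),np.linalg.norm(A-B).round(1))
for v in (5,100,150,195,225): # bar edges, print profile around 
    r=g[v,222:296].min(axis=1); d=np.abs(np.diff(r)); L=222+np.argmax(d[:18])+1; Rr=222+len(d)-18+np.argmax(d[-18:])+1
    z=130.6-5+20; A=onz(c,L,v,z);B=onz(c,Rr,v,z);print('bar',v,L,Rr,((A+B)/2).round(1),np.linalg.norm(A-B).round(1))
c2=camera_params('top'); im=cv2.cvtColor(cv2.imread('pics/top3.png'),cv2.COLOR_BGR2RGB)
save(cv2.resize(im[140:220,205:345],None,fx=5,fy=5,interpolation=cv2.INTER_CUBIC),'top3z.png')
im=cv2.cvtColor(cv2.imread('pics/side3.png'),cv2.COLOR_BGR2RGB)
save(cv2.resize(im[150:260,220:320],None,fx=5,fy=5,interpolation=cv2.INTER_CUBIC),'side3z.png')
```

```text
cap 58 188 322 [653.1  53.1  60. ] 97.3
cap 64 189 322 [653.1  49.   60. ] 97.0
cap 70 189 322 [652.8  44.9  60. ] 97.4
[128 128 128 127 128 129 128 128 128 128 130 151 193 227 238 241 240 240
 240 239 240 239 241 240 240 239 240 240 239 240 239 240 240 239 238 232
 206 141  87  67  72  98 126 138 139 142 139 140 140 139 139 138 139 137
 138]
rod 180 331 205.5 205.0 [583.8 -52.2  66. ] [704.2 -62.   66. ] [644.  -57.1  66. ] 120.8
bar 5 230 286 [655.7  63.3 145.6] 25.3
bar 100 231 284 [652.1  22.1 145.6] 25.7
bar 150 232 282 [649.8  -2.1 145.6] 25.2
bar 195 233 281 [647.8 -25.6 145.6] 25.2
bar 225 233 281 [646.4 -42.4 145.6] 25.9
```

View pics/side3z.png

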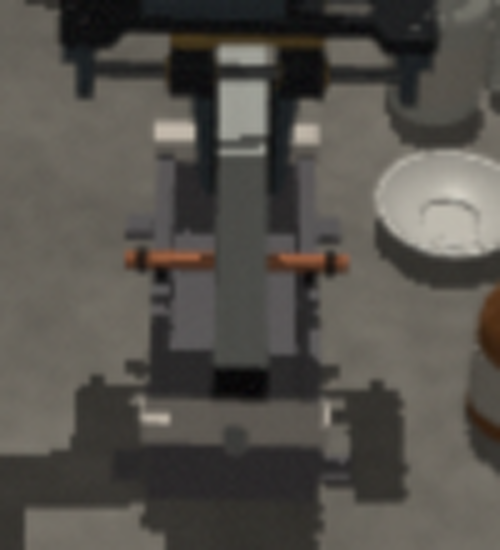

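View pics/top3z.png

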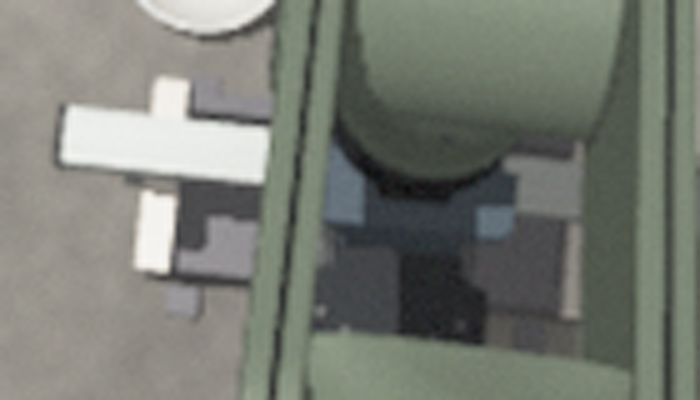

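```bash
python3 -m creep '{"offset":[[-0.0005,-0.0007,0.02],[0,0,0.02],[0,0,0.008],[0,0,0],[0,0,0]],"rotation":[[0,0,0],[0,0,0],[0,0,0],[0,0,0],[0,0,0]]}'
python3 - <<'E'
from h import *
import pickle
s=env.state();print(s['ee_pos'],s['ee_rot'],s['force'],s['torque'],s['time_s'])
im=grab_frame('side');save(cv2.resize(im[150:260,220:320],None,fx=5,fy=5,interpolation=cv2.INTER_CUBIC),'side4z.png')
c=camera_params('wrist');im=grab_frame('wrist');pickle.dump(c,open('wc4.pkl','wb'));save(im,'wrist4.png')
g=im.astype(int)
for v in range(0,120,10):print(v,[int(i) for i in g[v,180:330:6].min(axis=1)])
E
```

```text
time_s: 6.62
ee_pos: [644.7, -56.6, 84.7]
ee_rot: [179.9, -0.0, 85.1]
force: [0.2, -0.5, -3.8]
gripper_width: 24.8
[644.68598306 -56.64578728  84.6703961 ] [ 1.79887478e+02 -4.27363065e-03  8.50658172e+01] [ 0.17997985 -0.4916292  -3.82395973] [ 0.0040373  -0.02231287 -0.03196607] 6.625
0 [124, 123, 120, 119, 119, 118, 121, 119, 137, 236, 230, 233, 234, 234, 236, 233, 232, 229, 118, 122, 126, 127, 127, 125, 125]
10 [121, 120, 124, 118, 119, 123, 126, 124, 133, 237, 231, 233, 234, 234, 236, 234, 232, 229, 121, 123, 122, 126, 125, 127, 123]
20 [121, 123, 123, 124, 123, 126, 126, 127, 136, 237, 232, 233, 234, 234, 237, 234, 233, 231, 121, 124, 123, 126, 126, 127, 129]
30 [127, 126, 128, 125, 125, 127, 129, 131, 134, 238, 230, 233, 235, 234, 237, 235, 233, 232, 119, 124, 123, 126, 129, 128, 131]
40 [237, 237, 238, 239, 241, 242, 242, 242, 242, 236, 232, 235, 235, 234, 236, 235, 233, 233, 240, 239, 239, 237, 235, 235, 234]
50 [237, 237, 238, 238, 241, 242, 242, 242, 242, 237, 231, 234, 234, 233, 237, 235, 233, 233, 239, 239, 237, 236, 234, 236, 234]
60 [235, 237, 238, 238, 239, 240, 241, 242, 241, 237, 231, 233, 234, 233, 236, 235, 234, 233, 238, 238, 235, 235, 234, 236, 232]
70 [72, 72, 70, 79, 77, 76, 75, 76, 78, 235, 231, 234, 234, 233, 236, 235, 233, 231, 75, 73, 75, 76, 67, 68, 67]
80 [133, 136, 134, 49, 48, 63, 64, 66, 66, 235, 232, 232, 231, 232, 237, 236, 233, 227, 66, 63, 55, 51, 136, 136, 136]
90 [131, 132, 135, 50, 49, 67, 64, 63, 64, 234, 230, 233, 232, 231, 237, 234, 233, 220, 64, 65, 53, 50, 136, 135, 134]
100 [123, 130, 132, 58, 47, 124, 138, 100, 101, 233, 230, 232, 232, 232, 236, 234, 233, 220, 101, 123, 55, 50, 134, 130, 128]
110 [124, 130, 130, 61, 48, 133, 136, 135, 134, 232, 229, 231, 229, 230, 234, 233, 231, 222, 133, 133, 59, 49, 132, 129, 130]
```

View pics/wrist4.png

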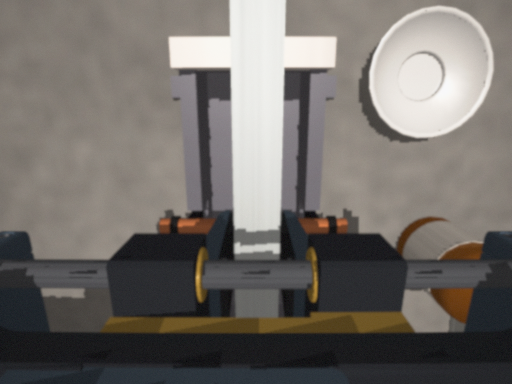

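View pics/side4z.png

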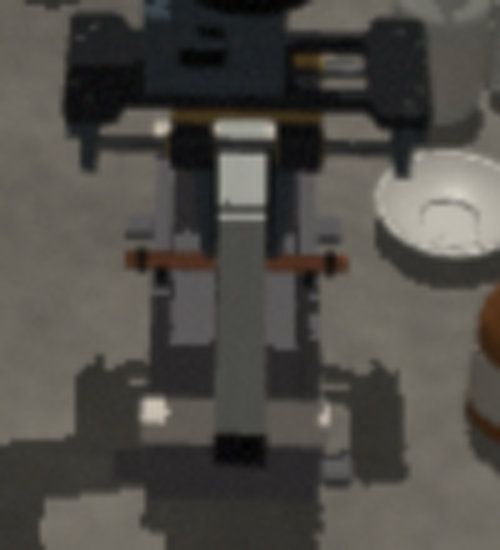

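The wrist view now shows the cap at columns 170–336, row 53, the bar at 231–285, and the rod at 158–348. I'll compute the lateral offset.

Run:
```python
from h import *
import pickle
c=pickle.load(open('wc4.pkl','rb'));im=cv2.cvtColor(cv2.imread('pics/wrist4.png'),cv2.COLOR_BGR2RGB);g=im.astype(int)
for v in (45,60):
    x=np.where(g[v,150:350].min(axis=1)>165)[0]+150
    A=onz(c,x.min(),v,64);B=onz(c,x.max()+1,v,64);M=(A+B)/2;print('cap',x.min(),x.max()+1,M.round(1),np.linalg.norm(A-B).round(1))
for v in (5,25,90,110,150):
    r=g[v,222:296].min(axis=1);d=np.abs(np.diff(r));L=222+np.argmax(d[:18])+1;Rr=222+len(d)-18+np.argmax(d[-18:])+1
    A=onz(c,L,v,99);B=onz(c,Rr,v,99);print('bar',v,L,Rr,((A+B)/2).round(1),np.linalg.norm(A-B).round(1))
m=(g[...,0]>g[...,2]*2)&(g[...,0]>90);m[:212]=0;m[240:]=0;m[:,355:]=0
ys,xs=np.nonzero(m);a,b=xs.min(),xs.max()+1
A=onz(c,a,226,66);B=onz(c,b,226,66);print('rod',a,b,((A+B)/2).round(1),np.linalg.norm(A-B).round(1))
col=g[25:80,200].min(axis=1);e=np.where(col>165)[0]+25;Y=[onz(c,200,e.min(),64),onz(c,200,e.max()+1,64)];print(np.array(Y).round(1))
s=env.state();print(s['ee_pos'],s['time_s'])
```

```text
cap 169 336 [652.9  52.   64. ] 94.9
cap 170 336 [652.5  44.1  64. ] 95.4
bar 5 229 286 [656.4  62.3  99. ] 25.7
bar 25 230 285 [655.7  54.   99. ] 25.2
bar 90 231 284 [653.3  25.7  99. ] 25.5
bar 110 231 283 [652.3  16.4  99. ] 25.4
bar 150 232 282 [650.6  -3.   99. ] 25.2
rod 159 347 [643.6 -56.8  66. ] 122.9
[[623.8  59.2  64. ]
 [621.6  42.3  64. ]]
[644.61581939 -56.6865334   84.62558098] 6.725
```

```bash
python3 -m creep '{"offset":[[0,-0.0018,0.003],[0,0,0.001],[0,0,0],[0,0,0],[0,0,0]],"rotation":[[0,0,0],[0,0,0],[0,0,0],[0,0,0],[0,0,0]]}'
python3 -m creep '{"offset":[[0,0,0.001],[0,0,0],[0,0,0]],"rotation":[[0,0,0],[0,0,0],[0,0,0]]}'
```

```text
time_s: 7.35
ee_pos: [642.3, -56.5, 79.7]
ee_rot: [180.0, -0.0, 85.1]
force: [0.5, -0.2, -3.8]
gripper_width: 24.7
time_s: 7.72
ee_pos: [642.2, -56.5, 78.6]
ee_rot: [180.0, -0.0, 85.1]
force: [-0.3, 0.1, -4.4]
gripper_width: 25.0
```

```bash
python3 -m creep '{"offset":[[0,0.0003,0.0007],[0,0,0],[0,0,0]],"rotation":[[0,0,0],[0,0,0],[0,0,0]]}'
python3 -m creep '{"offset":[[0,0,0.0005],[0,0,0],[0,0,0]],"rotation":[[0,0,0],[0,0,0],[0,0,0]]}'
```

```text
time_s: 8.1
ee_pos: [642.5, -56.5, 77.9]
ee_rot: [180.0, -0.0, 85.1]
force: [0.2, 0.5, -4.5]
gripper_width: 24.8
time_s: 8.48
ee_pos: [642.5, -56.5, 77.4]
ee_rot: [180.0, -0.0, 85.1]
force: [0.3, -0.7, -4.3]
gripper_width: 24.8
```

```bash
python3 -m creep '{"offset":[[0,0,0.0005],[0,0,0],[0,0,0]],"rotation":[[0,0,0],[0,0,0],[0,0,0]]}'
python3 -m creep '{"offset":[[0,0,0.0003],[0,0,0],[0,0,0]],"rotation":[[0,0,0],[0,0,0],[0,0,0]]}'
```

```text
time_s: 8.85
ee_pos: [642.5, -56.5, 76.9]
ee_rot: [-180.0, -0.0, 85.1]
force: [-0.1, -0.5, -4.0]
gripper_width: 24.8
time_s: 9.22
ee_pos: [642.5, -56.5, 76.7]
ee_rot: [180.0, -0.0, 85.1]
force: [-1.3, -0.1, -4.7]
gripper_width: 24.8
```

```bash
python3 -m creep '{"offset":[[0,0,0.0004],[0,0,0],[0,0,0]],"rotation":[[0,0,0],[0,0,0],[0,0,0]]}'
python3 -m creep '{"offset":[[0,0,0.0003],[0,0,0],[0,0,0]],"rotation":[[0,0,0],[0,0,0],[0,0,0]]}'
```

```text
time_s: 9.6
ee_pos: [642.6, -56.5, 76.4]
ee_rot: [180.0, -0.0, 85.1]
force: [-0.6, 0.1, -2.6]
gripper_width: 24.7
time_s: 9.98
ee_pos: [642.6, -56.5, 76.3]
ee_rot: [180.0, -0.0, 85.1]
force: [-1.5, 0.8, -0.2]
gripper_width: 24.6
```

```bash
python3 -m creep '{"offset":[[0,0,0],[0,0,0],[0,0,0],[0,0,0],[0,0,0]],"rotation":[[0,0,0],[0,0,0],[0,0,0],[0,0,0],[0,0,0]]}' 0.5
python3 -m creep '{"offset":[[0,0,-0.015],[0,0,-0.03],[0,0,0]],"rotation":[[0,0,0],[0,0,0],[0,0,0]]}'
python3 - <<'E'
from h import *
import pickle
im=grab_frame('side');save(cv2.resize(im[150:260,220:320],None,fx=5,fy=5,interpolation=cv2.INTER_CUBIC),'side5z.png')
c=camera_params('wrist');im=grab_frame('wrist');pickle.dump(c,open('wc5.pkl','wb'));save(im,'wrist5.png')
E
```

```text
time_s: 10.6
ee_pos: [642.6, -56.5, 75.9]
ee_rot: [180.0, -0.0, 85.1]
force: [-0.1, -0.0, 0.4]
gripper_width: 45.7
time_s: 10.98
ee_pos: [644.6, -56.7, 124.5]
ee_rot: [179.6, 0.0, 85.1]
force: [-0.3, -0.0, 0.2]
gripper_width: 45.8
```

View pics/wrist5.png

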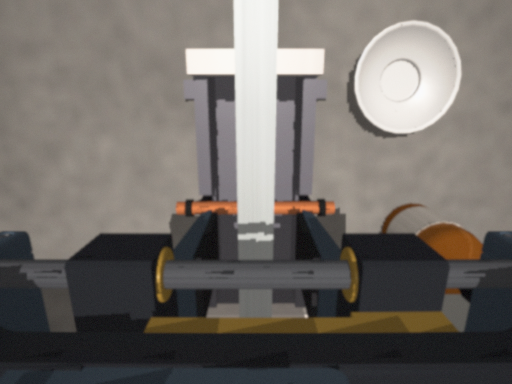

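View pics/side5z.png

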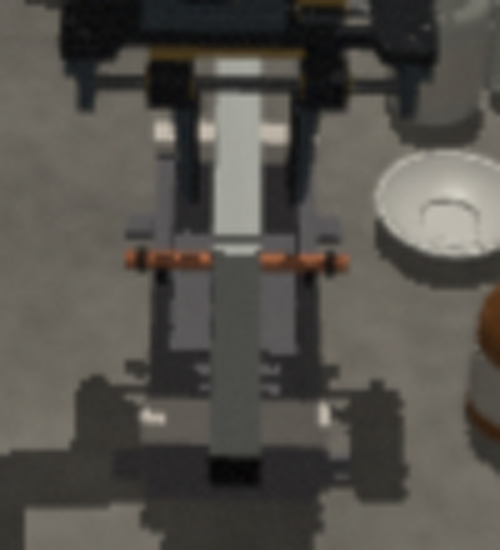

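The wrist view shows the cap at columns 186–324 and the bar at 235–276, so the bar is centred across the cap. The side view shows it lying lengthwise over the rod, with its right end past the right cap. I'll close the fingers and move over the left cap.

```bash
python3 -m creep '{"offset":[[0.035,0,0],[0.035,0,0],[0.035,0,0],[0,0,0],[0,0,0.01]],"rotation":[[0,0,0],[0,0,0],[0,0,0],[0,0,0],[0,0,0]]}' 1 30
python3 -m creep '{"offset":[[0,0,0],[0,0,0],[0,0,0]],"rotation":[[0,0,0],[0,0,0],[0,0,0]]}'
python3 - <<'E'
from h import *
import pickle
im=grab_frame('side');save(cv2.resize(im[150:260,220:320],None,fx=5,fy=5,interpolation=cv2.INTER_CUBIC),'side6z.png')
im=grab_frame('top');save(cv2.resize(im[130:220,200:350],None,fx=5,fy=5,interpolation=cv2.INTER_CUBIC),'top6z.png')
E
```

```text
time_s: 11.7
ee_pos: [651.6, 47.7, 110.5]
ee_rot: [180.0, 0.0, 85.1]
force: [0.1, -0.1, 0.4]
gripper_width: 0.7
time_s: 12.08
ee_pos: [651.7, 47.6, 111.1]
ee_rot: [180.0, -0.0, 85.0]
force: [0.4, -0.0, -0.5]
gripper_width: 0.4
```

View pics/side6z.png

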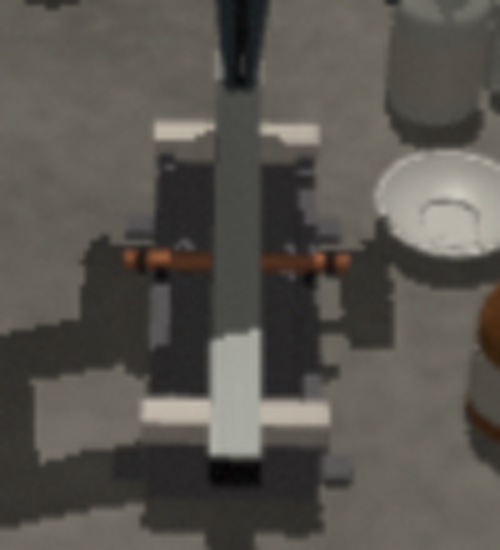

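View pics/top6z.png

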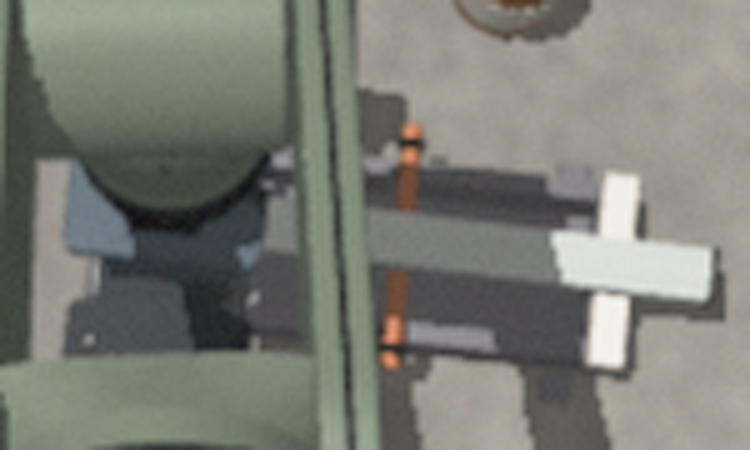

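The side view shows the fingers above the left end (240,85), with the bar crossing both caps. The top view shows the right end centred on the right cap (x≈612, y≈270 in the zoom). Now I'll descend on the left.

```bash
for i in 1 ; do python3 -m creep '{"offset":[[0,0,0.006],[0,0,0.003],[0,0,0]],"rotation":[[0,0,0],[0,0,0],[0,0,0]]}'; done
python3 -m creep '{"offset":[[0,0,0.003],[0,0,0]],"rotation":[[0,0,0],[0,0,0]]}'
python3 -m creep '{"offset":[[0,0,0.003],[0,0,0]],"rotation":[[0,0,0],[0,0,0]]}'
python3 -m creep '{"offset":[[0,0,0.002],[0,0,0]],"rotation":[[0,0,0],[0,0,0]]}'
```

```text
time_s: 12.55
ee_pos: [651.3, 48.2, 101.4]
ee_rot: [-179.9, 0.0, 85.1]
force: [-0.2, 0.3, -0.0]
gripper_width: 0.5
time_s: 12.8
ee_pos: [651.4, 48.1, 98.7]
ee_rot: [-180.0, -0.0, 85.1]
force: [-0.5, 0.5, 0.5]
gripper_width: 0.2
time_s: 13.05
ee_pos: [651.3, 48.1, 95.6]
ee_rot: [-180.0, 0.0, 85.1]
force: [0.1, 0.5, -0.4]
gripper_width: 0.6
time_s: 13.3
ee_pos: [651.5, 48.1, 93.8]
ee_rot: [-180.0, -0.0, 85.1]
force: [-0.1, 0.2, -0.7]
gripper_width: 0.5
```

```bash
python3 -m creep '{"offset":[[0,0,0.002],[0,0,0]],"rotation":[[0,0,0],[0,0,0]]}'
python3 -m creep '{"offset":[[0,0,0.001],[0,0,0.0005]],"rotation":[[0,0,0],[0,0,0]]}'
python3 -m creep '{"offset":[[0,0,0.001],[0,0,0]],"rotation":[[0,0,0],[0,0,0]]}'
python3 -m creep '{"offset":[[0,0,0.001],[0,0,0]],"rotation":[[0,0,0],[0,0,0]]}'
```

```text
time_s: 13.55
ee_pos: [651.4, 48.1, 91.8]
ee_rot: [-180.0, -0.0, 85.1]
force: [0.1, -0.6, 0.2]
gripper_width: 0.6
time_s: 13.8
ee_pos: [651.6, 48.1, 90.4]
ee_rot: [180.0, -0.0, 85.1]
force: [-0.9, -0.6, 0.1]
gripper_width: 0.2
time_s: 14.05
ee_pos: [651.5, 48.1, 89.3]
ee_rot: [-180.0, -0.0, 85.1]
force: [-0.0, 0.1, -0.0]
gripper_width: 0.2
time_s: 14.3
ee_pos: [651.5, 48.1, 88.3]
ee_rot: [-180.0, -0.0, 85.1]
force: [-0.7, 0.3, -0.4]
gripper_width: 0.8
```

```bash
python3 -m creep '{"offset":[[0,0,0.001],[0,0,0]],"rotation":[[0,0,0],[0,0,0]]}'
python3 -m creep '{"offset":[[0,0,0.001],[0,0,0]],"rotation":[[0,0,0],[0,0,0]]}'
python3 -m creep '{"offset":[[0,0,0.001],[0,0,0]],"rotation":[[0,0,0],[0,0,0]]}'
```

```text
time_s: 14.55
ee_pos: [651.5, 48.1, 87.3]
ee_rot: [-180.0, -0.0, 85.1]
force: [0.9, -0.5, 0.4]
gripper_width: 0.5
time_s: 14.8
ee_pos: [651.7, 48.1, 86.7]
ee_rot: [180.0, -0.0, 85.1]
force: [-0.4, -0.1, 0.6]
gripper_width: 0.3
time_s: 15.05
ee_pos: [651.8, 48.1, 86.5]
ee_rot: [179.9, -0.0, 85.1]
force: [-0.8, -0.1, 5.5]
gripper_width: 0.5
```

```bash
python3 -m creep '{"offset":[[0,0,0.0007],[0,0,0],[0,0,0],[0,0,0]],"rotation":[[0,0,0],[0,0,0],[0,0,0],[0,0,0]]}'
```

```text
time_s: 15.55
ee_pos: [651.8, 48.1, 86.4]
ee_rot: [179.9, -0.0, 85.1]
force: [-1.6, -0.2, 8.3]
gripper_width: 0.4
```

```bash
python3 - <<'E'
from h import *
im=grab_frame('side');save(cv2.resize(im[150:260,220:320],None,fx=5,fy=5,interpolation=cv2.INTER_CUBIC),'side7z.png')
E
python3 -m creep '{"offset":[[0,0,-0.01],[0,0,-0.014],[-0.05,0,0],[-0.055,0,0],[-0.055,0,0]],"rotation":[[0,0,0],[0,0,0],[0,0,0],[0,0,0],[0,0,0]]}'
python3 -m creep '{"offset":[[-0.05,0,0],[0,0,0],[0,0,0],[0,0,0.008],[0,0,0]],"rotation":[[0,0,0],[0,0,0],[0,0,0],[0,0,0],[0,0,0]]}'
```

```text
time_s: 16.23
ee_pos: [638.0, -112.7, 109.6]
ee_rot: [179.9, 0.0, 85.1]
force: [0.4, -0.7, -0.9]
gripper_width: 0.5
time_s: 16.85
ee_pos: [633.0, -159.7, 99.7]
ee_rot: [-179.9, -0.0, 85.2]
force: [0.0, -0.4, -0.8]
gripper_width: 0.5
```

View pics/side7z.png

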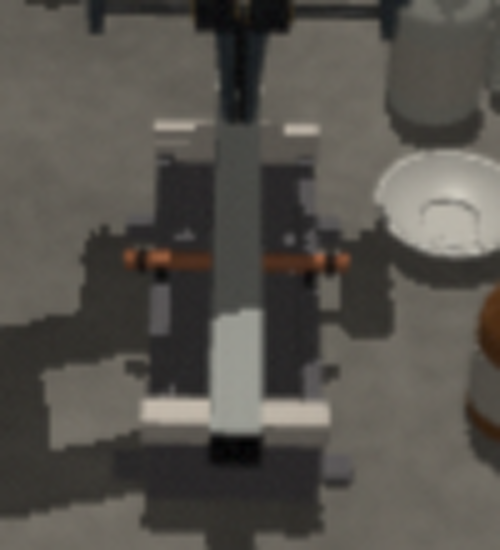

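The side view shows the right end risen to row ~462, from ~485 before, so the bar rocked onto the left cap. Now the right end.

```bash
python3 -m creep '{"offset":[[0,0,0.002],[0,0,0.002]],"rotation":[[0,0,0],[0,0,0]]}'
python3 -m creep '{"offset":[[0,0,0.002],[0,0,0.002]],"rotation":[[0,0,0],[0,0,0]]}'
python3 -m creep '{"offset":[[0,0,0.001],[0,0,0.001]],"rotation":[[0,0,0],[0,0,0]]}'
python3 -m creep '{"offset":[[0,0,0.001],[0,0,0]],"rotation":[[0,0,0],[0,0,0]]}'
```

```text
time_s: 17.1
ee_pos: [633.6, -160.7, 96.6]
ee_rot: [180.0, -0.0, 85.1]
force: [0.6, -1.4, 0.9]
gripper_width: 0.6
time_s: 17.35
ee_pos: [633.5, -161.1, 92.6]
ee_rot: [180.0, -0.0, 85.1]
force: [-0.7, 0.1, -0.2]
gripper_width: 0.0
time_s: 17.6
ee_pos: [633.5, -161.2, 90.7]
ee_rot: [180.0, -0.0, 85.1]
force: [-0.8, -0.3, -0.3]
gripper_width: 0.5
time_s: 17.85
ee_pos: [633.4, -161.1, 89.6]
ee_rot: [-180.0, -0.0, 85.1]
force: [-0.2, 0.2, 0.7]
gripper_width: 0.5
```

```bash
python3 -m creep '{"offset":[[0,0,0.001],[0,0,0]],"rotation":[[0,0,0],[0,0,0]]}'
python3 -m creep '{"offset":[[0,0,0.001],[0,0,0]],"rotation":[[0,0,0],[0,0,0]]}'
python3 -m creep '{"offset":[[0,0,0.001],[0,0,0]],"rotation":[[0,0,0],[0,0,0]]}'
python3 -m creep '{"offset":[[0,0,0.0007],[0,0,0]],"rotation":[[0,0,0],[0,0,0]]}'
```

```text
time_s: 18.1
ee_pos: [633.4, -161.1, 88.6]
ee_rot: [-180.0, -0.0, 85.1]
force: [-0.6, 1.2, -0.0]
gripper_width: 0.6
time_s: 18.35
ee_pos: [633.4, -161.1, 87.6]
ee_rot: [-180.0, -0.0, 85.1]
force: [-0.7, 0.2, -0.0]
gripper_width: 0.6
time_s: 18.6
ee_pos: [633.5, -161.1, 86.7]
ee_rot: [180.0, -0.0, 85.1]
force: [0.5, -0.4, 0.3]
gripper_width: 0.4
time_s: 18.85
ee_pos: [633.6, -161.1, 86.5]
ee_rot: [180.0, -0.0, 85.1]
force: [-0.3, 1.0, 3.0]
gripper_width: 0.7
```

```bash
python3 -m creep '{"offset":[[0,0,0.001],[0,0,0],[0,0,0],[0,0,0]],"rotation":[[0,0,0],[0,0,0],[0,0,0],[0,0,0]]}'
python3 - <<'E'
from h import *
im=grab_frame('side');save(cv2.resize(im[150:260,220:320],None,fx=5,fy=5,interpolation=cv2.INTER_CUBIC),'side8z.png')
E
python3 -m creep '{"offset":[[0,0,-0.01],[0,0,-0.012],[0.05,0,0],[0.055,0,0],[0,0,0]],"rotation":[[0,0,0],[0,0,0],[0,0,0],[0,0,0],[0,0,0]]}'
python3 -m creep '{"offset":[[0,0,0.008],[0,0,0]],"rotation":[[0,0,0],[0,0,0]]}'
```

```text
time_s: 19.35
ee_pos: [633.7, -161.2, 86.4]
ee_rot: [179.9, 0.0, 85.1]
force: [-1.9, 0.1, 7.9]
gripper_width: 0.5
time_s: 20.02
ee_pos: [642.9, -53.1, 107.6]
ee_rot: [180.0, -0.1, 85.3]
force: [-0.2, -0.8, 0.0]
gripper_width: -0.1
time_s: 20.27
ee_pos: [641.8, -57.6, 98.1]
ee_rot: [-179.9, 0.0, 85.0]
force: [-0.2, -0.5, -0.2]
gripper_width: 0.8
```

View pics/side8z.png

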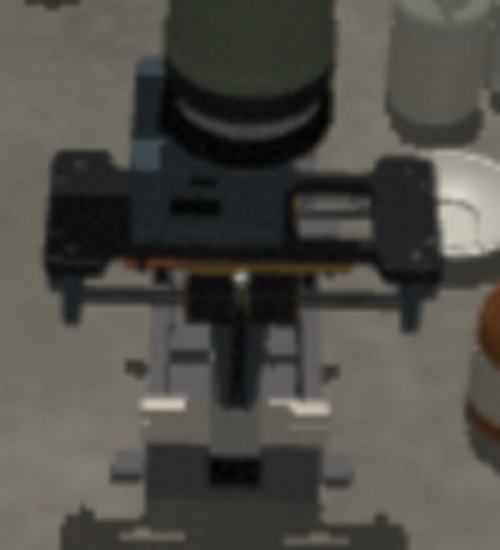

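The side view shows the right end back down at row ~483, so the bar rocks. Now I'll press the middle.

```bash
python3 -m creep '{"offset":[[0,0,0.003],[0,0,0.001],[0,0,0]],"rotation":[[0,0,0],[0,0,0],[0,0,0]]}'
python3 -m creep '{"offset":[[0,0,0.001],[0,0,0.001],[0,0,0]],"rotation":[[0,0,0],[0,0,0],[0,0,0]]}'
python3 -m creep '{"offset":[[0,0,0.001],[0,0,0]],"rotation":[[0,0,0],[0,0,0]]}'
```

```text
time_s: 20.65
ee_pos: [642.5, -56.9, 94.9]
ee_rot: [-180.0, -0.0, 85.0]
force: [-0.5, 0.0, 0.6]
gripper_width: 0.6
time_s: 21.02
ee_pos: [642.5, -56.4, 92.9]
ee_rot: [-180.0, -0.0, 85.1]
force: [-0.9, -0.3, -0.2]
gripper_width: 0.5
time_s: 21.28
ee_pos: [642.5, -56.5, 92.0]
ee_rot: [180.0, -0.0, 85.1]
force: [0.8, 0.1, -0.2]
gripper_width: 0.4
```

```bash
python3 -m creep '{"offset":[[0,0,0.001],[0,0,0]],"rotation":[[0,0,0],[0,0,0]]}'
python3 -m creep '{"offset":[[0,0,0.001],[0,0,0]],"rotation":[[0,0,0],[0,0,0]]}'
```

```text
time_s: 21.52
ee_pos: [642.6, -56.4, 91.1]
ee_rot: [180.0, -0.0, 85.1]
force: [1.0, -0.8, 0.9]
gripper_width: 0.6
time_s: 21.78
ee_pos: [642.7, -56.4, 90.3]
ee_rot: [180.0, -0.0, 85.1]
force: [-0.7, 1.0, 2.7]
gripper_width: 0.4
```

```bash
python3 -m creep '{"offset":[[0,0,0.001],[0,0,0]],"rotation":[[0,0,0],[0,0,0]]}'
python3 -m creep '{"offset":[[0,0,0.001],[0,0,0]],"rotation":[[0,0,0],[0,0,0]]}'
python3 -m creep '{"offset":[[0,0,0.001],[0,0,0]],"rotation":[[0,0,0],[0,0,0]]}'
```

```text
time_s: 22.02
ee_pos: [642.6, -56.4, 89.1]
ee_rot: [180.0, -0.0, 85.1]
force: [0.6, 1.4, 3.7]
gripper_width: 0.1
time_s: 22.28
ee_pos: [642.6, -56.4, 87.9]
ee_rot: [180.0, -0.0, 85.1]
force: [0.8, 1.3, 3.2]
gripper_width: 0.3
time_s: 22.52
ee_pos: [642.6, -56.5, 86.9]
ee_rot: [180.0, -0.0, 85.1]
force: [0.7, 2.4, 2.3]
gripper_width: 0.5
```

```bash
python3 -m creep '{"offset":[[0,0,0.001],[0,0,0]],"rotation":[[0,0,0],[0,0,0]]}'
python3 -m creep '{"offset":[[0,0,0.0007],[0,0,0]],"rotation":[[0,0,0],[0,0,0]]}'
```

```text
time_s: 22.78
ee_pos: [642.6, -56.5, 85.9]
ee_rot: [180.0, -0.0, 85.1]
force: [1.2, 1.9, 2.9]
gripper_width: -0.0
time_s: 23.02
ee_pos: [642.6, -56.4, 85.5]
ee_rot: [180.0, -0.0, 85.1]
force: [0.2, 2.0, 4.0]
gripper_width: 0.6
```

```bash
python3 -m creep '{"offset":[[0,0,0.0007],[0,0,0]],"rotation":[[0,0,0],[0,0,0]]}'
python3 -m creep '{"offset":[[0,0,0.0007],[0,0,0]],"rotation":[[0,0,0],[0,0,0]]}'
```

```text
time_s: 23.28
ee_pos: [642.6, -56.4, 85.5]
ee_rot: [180.0, -0.0, 85.1]
force: [-0.7, 2.4, 7.0]
gripper_width: 0.7
time_s: 23.52
ee_pos: [642.7, -56.4, 85.5]
ee_rot: [179.9, -0.0, 85.1]
force: [-2.4, 1.9, 10.0]
gripper_width: 0.4
```

The middle has come to a firm stop at 85.5. I'll add a little more force and hold, then look.

```bash
python3 -m creep '{"offset":[[0,0,0.0007],[0,0,0],[0,0,0],[0,0,0]],"rotation":[[0,0,0],[0,0,0],[0,0,0],[0,0,0]]}'
python3 -m creep '{"offset":[[0,0,-0.008],[0,0,-0.014],[0.05,0,0],[0.055,0,0],[0,0,0]],"rotation":[[0,0,0],[0,0,0],[0,0,0],[0,0,0],[0,0,0]]}'
python3 - <<'E'
from h import *
im=grab_frame('side');save(cv2.resize(im[150:260,220:320],None,fx=5,fy=5,interpolation=cv2.INTER_CUBIC),'side9z.png')
save(grab_frame('wrist'),'wrist9.png')
E
```

```text
time_s: 24.02
ee_pos: [642.7, -56.4, 85.4]
ee_rot: [179.9, -0.0, 85.1]
force: [-3.3, 1.6, 13.2]
gripper_width: 0.3
time_s: 24.65
ee_pos: [651.7, 51.3, 105.4]
ee_rot: [180.0, -0.0, 85.3]
force: [-0.0, -1.1, -0.3]
gripper_width: 0.2
```

View pics/side9z.png

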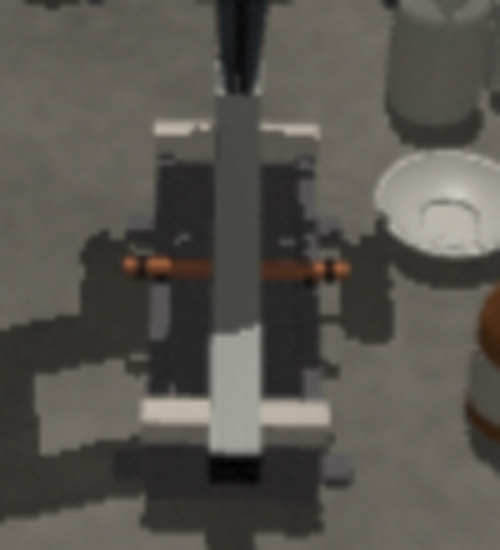

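View pics/wrist9.png

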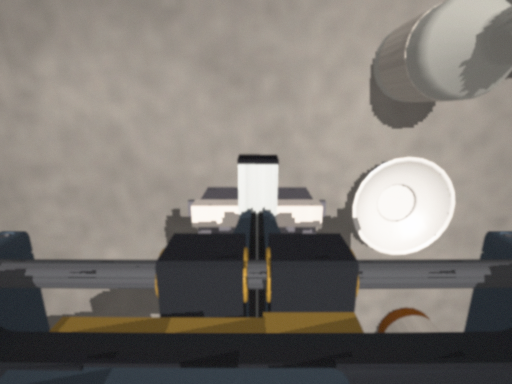

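The side view shows the rod down about 2 px (row 258 to 268 in the zoom), with the bar's right end at rows 455–480, between its two rocked positions. The wrist view shows the bar (238–278) centred on the left cap (190–325). Pressing left again.

```bash
python3 -m creep '{"offset":[[0,0,0.012],[0,0,0.004],[0,0,0],[0,0,0]],"rotation":[[0,0,0],[0,0,0],[0,0,0],[0,0,0]]}'
python3 -m creep '{"offset":[[0,0,0.001],[0,0,0]],"rotation":[[0,0,0],[0,0,0]]}'
python3 -m creep '{"offset":[[0,0,0.001],[0,0,0]],"rotation":[[0,0,0],[0,0,0]]}'
```

```text
time_s: 25.25
ee_pos: [651.7, 47.7, 89.3]
ee_rot: [180.0, -0.0, 85.0]
force: [1.0, 0.4, 0.0]
gripper_width: 0.3
time_s: 25.5
ee_pos: [651.6, 48.1, 88.3]
ee_rot: [180.0, -0.0, 85.1]
force: [0.3, 0.5, -0.0]
gripper_width: 0.5
time_s: 25.75
ee_pos: [651.5, 48.2, 87.2]
ee_rot: [-180.0, -0.0, 85.1]
force: [-0.3, -0.7, -0.5]
gripper_width: 0.4
```

```bash
python3 -m creep '{"offset":[[0,0,0.001],[0,0,0]],"rotation":[[0,0,0],[0,0,0]]}'
python3 -m creep '{"offset":[[0,0,0.0007],[0,0,0]],"rotation":[[0,0,0],[0,0,0]]}'
python3 -m creep '{"offset":[[0,0,0.0007],[0,0,0]],"rotation":[[0,0,0],[0,0,0]]}'
python3 -m creep '{"offset":[[0,0,0.0007],[0,0,0]],"rotation":[[0,0,0],[0,0,0]]}'
```

```text
time_s: 26.0
ee_pos: [651.5, 48.1, 86.1]
ee_rot: [-180.0, -0.0, 85.1]
force: [-0.2, 0.8, 0.3]
gripper_width: 0.7
time_s: 26.25
ee_pos: [651.6, 48.1, 85.6]
ee_rot: [180.0, -0.0, 85.1]
force: [0.0, -0.2, -0.2]
gripper_width: 0.1
time_s: 26.5
ee_pos: [651.6, 48.1, 85.5]
ee_rot: [180.0, -0.0, 85.1]
force: [-2.1, 0.1, 4.8]
gripper_width: 0.7
time_s: 26.75
ee_pos: [651.6, 48.1, 85.4]
ee_rot: [180.0, -0.0, 85.1]
force: [-1.8, -0.6, 7.6]
gripper_width: 0.4
```

```bash
python3 -m creep '{"offset":[[0,0,0.0002],[0,0,0],[0,0,0],[0,0,0]],"rotation":[[0,0,0],[0,0,0],[0,0,0],[0,0,0]]}'
python3 - <<'E'
from h import *
im=grab_frame('side');save(cv2.resize(im[150:260,220:320],None,fx=5,fy=5,interpolation=cv2.INTER_CUBIC),'side10z.png')
E
python3 -m creep '{"offset":[[0,0,-0.01],[0,0,-0.012],[-0.05,0,0],[-0.055,0,0],[-0.055,0,0]],"rotation":[[0,0,0],[0,0,0],[0,0,0],[0,0,0],[0,0,0]]}'
python3 -m creep '{"offset":[[-0.05,0,0],[0,0,0.01],[0,0,0.006],[0,0,0],[0,0,0]],"rotation":[[0,0,0],[0,0,0],[0,0,0],[0,0,0],[0,0,0]]}'
```

```text
time_s: 27.25
ee_pos: [651.6, 48.1, 85.4]
ee_rot: [179.9, -0.0, 85.1]
force: [-2.4, -0.0, 8.7]
gripper_width: 0.4
time_s: 27.92
ee_pos: [638.0, -112.7, 106.5]
ee_rot: [179.9, 0.0, 85.1]
force: [-0.0, 0.0, -0.4]
gripper_width: 0.3
time_s: 28.55
ee_pos: [633.8, -159.9, 90.1]
ee_rot: [180.0, -0.0, 85.2]
force: [0.2, -0.2, 0.2]
gripper_width: 0.8
```

View pics/side10z.png

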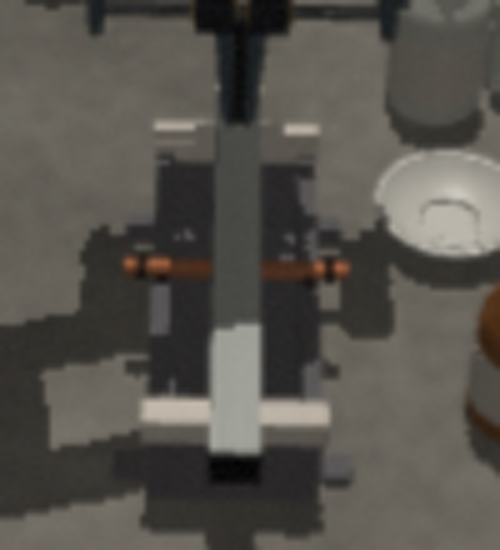

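With the left end pressed, the right end did not rise (rows 455–480, unchanged). Now right.

```bash
python3 -m creep '{"offset":[[0,0,0.001],[0,0,0.001],[0,0,0]],"rotation":[[0,0,0],[0,0,0],[0,0,0]]}'
python3 -m creep '{"offset":[[0,0,0.001],[0,0,0.0007],[0,0,0]],"rotation":[[0,0,0],[0,0,0],[0,0,0]]}'
python3 -m creep '{"offset":[[0,0,0.0007],[0,0,0]],"rotation":[[0,0,0],[0,0,0]]}'
python3 -m creep '{"offset":[[0,0,0.0007],[0,0,0]],"rotation":[[0,0,0],[0,0,0]]}'
```

```text
time_s: 28.92
ee_pos: [633.5, -161.0, 87.9]
ee_rot: [-180.0, -0.0, 85.1]
force: [0.4, 0.4, -1.1]
gripper_width: 0.5
time_s: 29.3
ee_pos: [633.4, -161.1, 86.1]
ee_rot: [-180.0, -0.0, 85.1]
force: [0.3, -0.1, 1.0]
gripper_width: 0.5
time_s: 29.55
ee_pos: [633.5, -161.1, 85.5]
ee_rot: [180.0, -0.0, 85.1]
force: [-0.2, -1.7, -0.3]
gripper_width: 0.2
time_s: 29.8
ee_pos: [633.5, -161.1, 85.5]
ee_rot: [180.0, -0.0, 85.1]
force: [-0.9, 0.4, 5.4]
gripper_width: 0.6
```

```bash
python3 -m creep '{"offset":[[0,0,0.0008],[0,0,0],[0,0,0],[0,0,0]],"rotation":[[0,0,0],[0,0,0],[0,0,0],[0,0,0]]}'
python3 -m creep '{"offset":[[0,0,-0.01],[0,0,-0.03],[0,0,-0.05],[0,0,-0.05],[0,0,-0.05]],"rotation":[[0,0,0],[0,0,0],[0,0,0],[0,0,0],[0,0,0]]}'
python3 -m creep '{"offset":[[0,-0.06,0],[0,-0.06,0],[0,-0.06,0],[0,-0.06,0],[0,0,0]],"rotation":[[0,0,0],[0,0,0],[0,0,0],[0,0,0],[0,0,0]]}'
python3 - <<'E'
from h import *
for n in('top','side'):
    im=grab_frame(n);save(im,n+'11.png')
    b=im[150:260,220:320] if n=='side' else im[130:220,205:350]
    save(cv2.resize(b,None,fx=5,fy=5,interpolation=cv2.INTER_CUBIC),n+'11z.png')
E
```

```text
time_s: 30.3
ee_pos: [633.6, -161.1, 85.4]
ee_rot: [179.9, 0.0, 85.1]
force: [-2.5, 0.5, 8.4]
gripper_width: 0.1
time_s: 30.92
ee_pos: [633.5, -161.1, 275.7]
ee_rot: [180.0, -0.0, 85.1]
force: [1.0, 0.2, -1.3]
gripper_width: 0.2
time_s: 31.55
ee_pos: [390.8, -139.7, 274.4]
ee_rot: [-180.0, -0.0, 85.0]
force: [0.7, -0.4, -0.6]
gripper_width: 0.6
```

View pics/side11z.png

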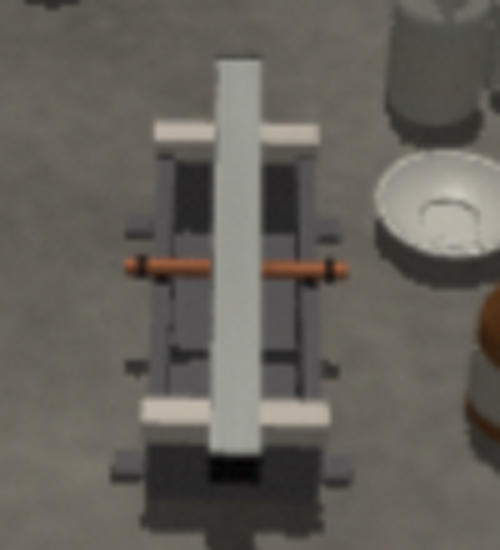

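View pics/top11z.png

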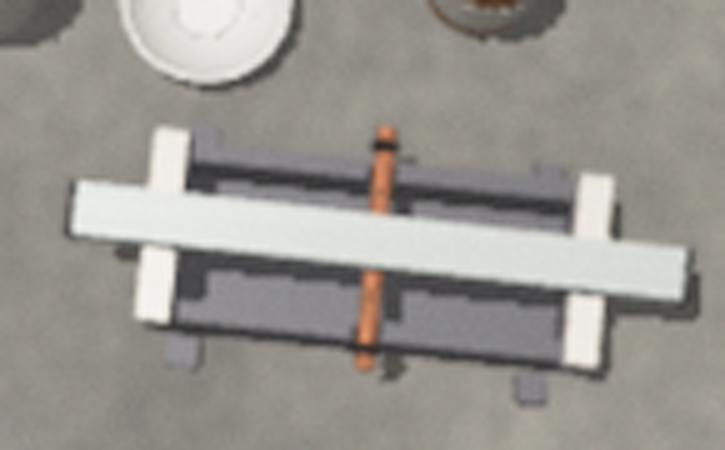

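View pics/top11.png

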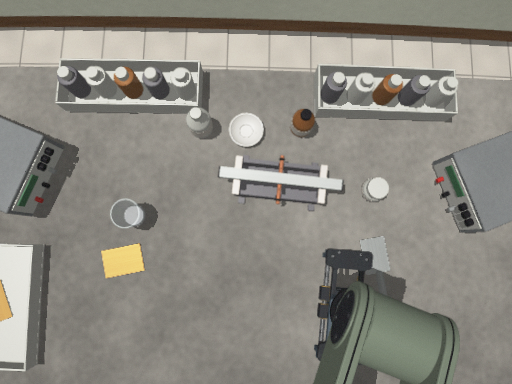

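The pictures show the bar lying flat and centred over the rod and both caps: top view (219–342, 180), side view symmetric on the caps. The bystanders are unmoved and the arm is clear, so I'm handing it in.

```bash
python3 -c "
from workcell import env
print(env.job_done())"
```

```text
the job is handed in; nothing more can be done
None
```

The copper rod is pushed down level with the white caps, and the straightedge is left lying flat on both of them. I handed the job in at about 32 s of the 72 s allowed.

- **Placing:** I laid the straightedge lengthwise over the cell, centred across both caps and the rod to about 1–2 mm, and let go.
- **First check for rocking:** I pressed the left end and then the right end at about 8 N each. It rocked: in the side pictures the right end rose when I pressed left and came back down when I pressed right.
- **Levelling:** I pressed the middle until it came to a firm stop, with a peak reading of about 13 N. The rod went down about 4–5 mm.
- **Second check:** I pressed left and then right again at about 8.5 N each. Both ends stopped at the same height, 85.5 mm, which is also where the middle stopped. In the side picture taken while pressing left, the right end did not rise; there was no picture while pressing right.

In the last pictures the straightedge lies flat and centred, nothing else has visibly moved, and the arm is clear. The only small disagreement was about 1–2 mm between the top and wrist cameras in locating the cell. I corrected for it by comparing the straightedge and cell in the same view before letting go.

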